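Bolt the specimen case shut

TASK

Bolt the specimen case shut: keep its yellow spring catch pressed down with one fingertip while the other fingertip pushes the red bolt knob all the way towards the keeper, then let go so that the catch springs up and locks the bolt. Only touch and push, do not grip or force anything, and leave the cup, dish and jar beside the case where they stand.

Things in the scene. Friction and masses are not known exactly. Their poses are not given: they have to be found in the camera images.
- sample_case: White specimen case, blue lid, fixed, 160 (x) x 210 (y) x 60 mm; origin under its centre on the worktop; it lies with its +y end away from the robot, give or take 15 degrees. On the lid (case frame): a steel bolt along y at x = +5 mm shoots to +y into a keeper (y 68 to 94 mm, top 79 mm above the worktop); a yellow catch bar lies parallel to it. Bolt rod and guides reach 74 mm above the worktop.
- bolt_knob (a point): Centre of the top of the red bolt knob, 110 mm above the worktop: a block 20 (case x) x 12 mm (case y), flat sides from 78 to 110 mm above the worktop. Axes as the case. At case x = +5 mm; y = -18 mm with the bolt open, +18 mm home. Push its -y side towards +y.
- catch_pad (a point): Centre of the top of the yellow catch bar, 26 (case x) x 96 mm (case y), at case x = -55, y = -17 mm: its centre line is 60 mm to the -x side of the knob's. Top 88 mm above the worktop when up, 80 mm fully down. Moves straight down wherever it is pressed; a fingertip may slide along it. Two level fingertips 60 mm apart in x: one on the bar, one beside the knob, above the rod.
- catch (a joint): Catch travel in m: 0 = up (locking), 0.008 = fully down. Spring: 2 N to start, 6 N fully down. It must be more than 0.006 down for its tooth to free the bolt; when released it springs up and locks, unless the bolt is part way.
- bolt (a joint): Bolt travel in m: 0 = open, 0.036 = home in the keeper (end stop). With the catch up it has only 2 mm of play at either end. Friction 1.5 N.
- sample_cup: Bystander: loose white sample cup with yellow lid, 61 mm across, 70 mm high; origin under its centre.
- petri_dish: Bystander: loose petri dish, 59 mm across, 16 mm high; origin under its centre.
- staining_jar: Bystander: loose staining jar, violet with a black lid, 50 x 50 x 99 mm; origin under its centre.

How it is judged:
By the outcome, as a careful person would: the job done as asked, in the order asked, and still so for the second after the job is handed in, with the robot touching nothing.
It also fails if it takes over 32 s, if anything falls off the work surface, if the arm or the gripper's body presses on something with over 40 N, if the wrist force passes 120 N, or if a joint passes its speed limit or range.

ROBOT

A 6-joint arm with a two-finger parallel gripper is mounted at the origin on a cart in front of the work surface, level with it; the furniture and walls round the work are solid. World frame = base frame: x ahead of the robot, y to its left, z up, the work surface at z = 0. Lengths are in m, angles in rad, forces in N, time in s.
With the tool pointing down it reaches from about 0.375 to 0.975 m from the base axis. Payload 3.8 kg.
Tool frame: the origin (TCP) lies midway between the tips of the shut fingers; the grasp point (between the pads) lies 19 mm behind it; z points along the fingers, y is the line along which they close (so a half turn about z gives the same grasp; the last joint's range is limited). The gripper opens to 85 mm and grips with 20 to 120 N. Pads are 22 mm wide; open, the fingers measure 114 mm over their backs; the gripper's body (76 mm by 85 mm) begins 54 mm behind the grasp point. The pads swing forward as they close: fully open they stand 13 mm farther back than shut.
Start: joints at [1.245, 0.264, 1.604, -0, 1.274, -0.037], TCP at [0.192, 0.647, 0.231] pointing down, gripper open.
Joint ranges: [-2.63, 2.63], [-0.94, 2.18], [0.31, 2.57], [-1.31, 4.45], [0, 2.66], [-2.55, 2.55]. Speed limits (rad/s): [2.57, 2.57, 3.14, 3.14, 3.14, 3.14].

INTERFACE

Orientations are given as a rotation vector (axis times angle).
In Python, from workcell import bot gives the robot as it stands.
- The arm moves only by the tool servo_tool, never from a script. Its argument "series" is a list of rows, each a list of 7 numbers: the shift along the world's x, y, z in units of 0.15 m (1.0 is 0.15 m), then the turn, a rotation vector about the world's x, y, z in units of 180 degrees (1.0 is 180 degrees), then the closure, from 0 (fully open) to 1 (shut). A call has 1 to 20 rows; each row is the pose to reach, as a shift and turn from the pose commanded when the call began, turning the shorter way round; what a row does not reach only later rows make up. A row lasts 1/10 s, in which the tool goes at most 50 mm and 8.59 degrees, less where a joint would pass 70% of its speed; a pose out of reach is approached as far as the arm can. A call with a number of a shift or a turn outside -1 to 1 is refused whole. A call with a gripper value outside its range is refused whole. The fingers move at their own pace and stop on an object; "newtons" is the grip in N (left out, the last holds). Time passes only in rows, so rows that repeat a pose let the fingers close. It gives the time, the measured TCP pose, the force, the opening and the grip force at its end, in the units of the state.
- bot.read_state(): the state, without advancing time (a new reading comes with each control period).
- bot.read_camera(name): name is "scene" or "top"; returns the picture (420x560x3 uint8, red, green, blue); there is no depth.
- bot.camera_info(name): a dict with "vertical_fov" (degrees; the focal length in pixels is half the picture's height over the tangent of half this angle, whatever the lens; pixels are square), "cx", "cy" (the principal point, pixels), "dist" ([k1, k2, p1, p2, k3] as OpenCV has them; the pictures are not rectified), "R" (3x3) and "t" (3): a world point X has camera coordinates R X + t. Camera axes: x right, y down, z forward; pixel columns grow to the right and rows downward; lengths in m; the calibration is good to about 2 mm. A picture is of the moment at which its call begins. camera_info takes no time and is no camera call.
- bot.finish_job(): hands the job in; it is judged then, once.
Trained networks look in the newest picture that a camera, given by its name, has taken for a name from the list of things; names that differ only in an ending like _2 or _b are one class to them, and where a whole thing is asked for, a point or a joint stands for the part that bears it (a point fixed in the world has none). Each returns a list of dicts, best first, with "score" (0 to 1); they miss things now and then, are a little off and sometimes report something else, mostly with a low value. They report only what shows in the picture. A call takes as long as a camera call.
- bot.recognise(target, camera): "box" ([left, top, right, bottom] as shares, 0 to 1, of the picture: columns of its width, rows of its height, round what is visible of it).
- bot.trace(target, camera): "mask" (420x560 bool, what is visible of it) and "box" ([left, top, right, bottom] as shares, 0 to 1, of the picture: columns of its width, rows of its height, round what is visible of it).
- bot.mark_of(target, camera): "at" ([row, column] as shares, 0 to 1, of the picture: columns of its width, rows of its height: a listed point, or the origin of a listed thing).
The state is a dict: "time": time; "q": joint angles; "joint_vel": joint speeds; "joint_torque": joint torques, N m; "tool_pos": TCP position; "tcp_rot": TCP orientation; "wrist_force": force on the tool from outside, world axes, zero at the start; "torque": the same for the moment, N m; "width": opening from 0.0 (shut) to 1.0 (fully open); "grip_force": force on a finger pad.
Only numpy, scipy, OpenCV 4.12 (cv2) and the standard library are available. Lean on these libraries where they do the work, as an engineer would, in place of code of your own. Each camera call takes 0.05 s, during which the arm holds its last target. There are 200 camera calls.

## Working session

There is one attempt and no reset: what is moved stays moved. The work goes in short steps, Python scripts to look and compute and a tool call to move; the robot and the scene stay as the last step left them, time stands still between calls to the robot, and variables do not carry over. Pictures are saved under pics/ and viewed, at most 10 in all, crops included, and the job is handed in when it is done.

Besides the shell and the picture viewer there is one more tool, called as name(argument=value, ...) on one line, values as JSON. servo_tool: Moves the arm, as the interface text tells. Shifts and turns lie within -1 to 1; 1 stands for 0.15 m of shift or 180 degrees of turn. Its arguments: {"type":"object","properties":{"series":{"type":"array","items":{"type":"array","items":{"type":"number"}}},"newtons":{"type":"number"}},"required":["series"]}

```bash
mkdir -p pics
cat > h.py <<'E'
import numpy as np,cv2
from workcell import bot
def K(n):
    c=bot.camera_info(n);f=210/np.tan(np.radians(c["vertical_fov"])/2)
    return np.array([[f,0,c["cx"]],[0,f,c["cy"]],[0,0,1.]]),np.array(c["dist"],float),np.array(c["R"]),np.array(c["t"])
def ray(n,u,v,z):
    k,d,R,t=K(n);p=cv2.undistortPoints(np.array([[[u,v]]],float),k,d)[0,0]
    o=-R.T@t;r=R.T@np.array([p[0],p[1],1]);return o+r*(z-o[2])/r[2]
def proj(n,X):
    k,d,R,t=K(n);return cv2.projectPoints(np.array(X,float).reshape(-1,1,3),cv2.Rodrigues(R)[0],t,k,d)[0].reshape(-1,2)
E
python3 - <<'E'
from h import *
ims=[]
for n in("scene","top"):
    im=bot.read_camera(n);cv2.imwrite(f"pics/{n}0.png",im[...,::-1])
    k,d,R,t=K(n);print(n,"cam at",-R.T@t, k[0,0])
    for tg,z in(("bolt_knob",.11),("catch_pad",.088),("sample_case",0),("sample_cup",0),("petri_dish",0),("staining_jar",0)):
        for m in bot.mark_of(tg,n)[:2]:
            v,u=m["at"][0]*420,m["at"][1]*560;print(tg,round(m["score"],2),round(u),round(v),ray(n,u,v,z).round(4))
s=bot.read_state();print(s)
E
```

```text
scene cam at [-0.05713858  0.54124887  0.60264499] 515.1525522663287
bolt_knob 0.62 284 217 [0.5238 0.1851 0.11  ]
catch_pad 0.8 253 239 [0.5222 0.2445 0.088 ]
sample_case 0.9 272 264 [0.5412 0.1969 0.    ]
sample_cup 0.74 295 338 [0.3775 0.2501 0.    ]
petri_dish 0.26 275 263 [0.542  0.1907 0.    ]
staining_jar 0.97 334 316 [0.3854 0.1739 0.    ]
top cam at [0.43011698 0.17830917 0.92343546] 418.3957191483364
bolt_knob 0.93 280 237 [0.5195 0.1912 0.11  ]
catch_pad 0.58 251 237 [0.5209 0.2496 0.088 ]
sample_case 0.74 279 234 [0.5374 0.1956 0.    ]
sample_cup 0.89 255 308 [0.3768 0.2464 0.    ]
petri_dish 0.98 296 174 [0.6753 0.157  0.    ]
staining_jar 0.58 289 307 [0.3797 0.1736 0.    ]
{'time': 0.7, 'q': array([ 1.24514435e+00,  2.63840372e-01,  1.60400700e+00, -2.59409875e-05,
        1.27372425e+00, -3.69175380e-02]), 'joint_vel': array([-0.00024727,  0.00054215,  0.00021494,  0.0002798 , -0.00038826,
        0.00074229]), 'joint_torque': array([ 8.70022341e-04, -5.14840794e+01, -3.67614019e+01,  1.53446413e-04,
        5.05055395e-04, -1.24048262e-05]), 'tool_pos': array([0.19221519, 0.64703656, 0.23131615]), 'tcp_rot': array([4.51953332e-01, 3.10888492e+00, 2.54789361e-05]), 'wrist_force': array([ 0.34072009, -0.02615704, -0.30845431]), 'torque': array([-0.02648595, -0.03129145,  0.05814952]), 'grip_force': 0.0, 'width': 0.9997182194202858}
```

View pics/scene0.png

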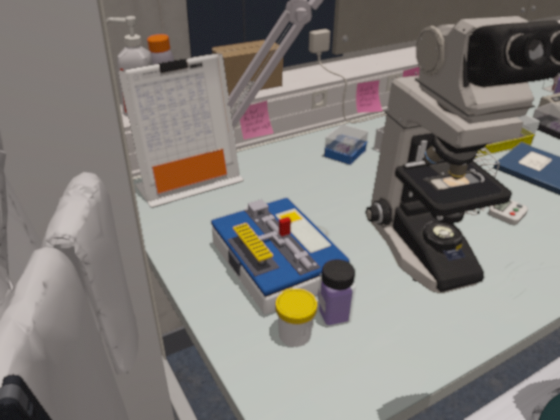

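View pics/top0.png

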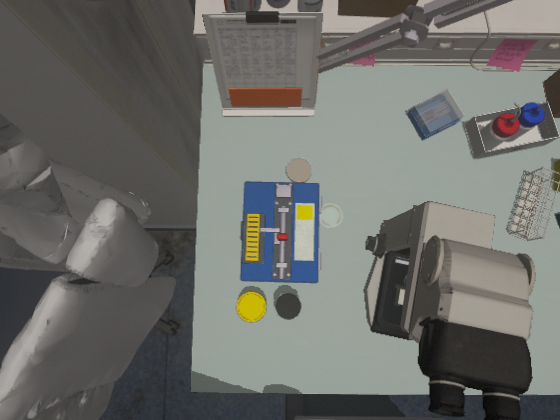

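The top view shows the case upright, with the keeper towards world +x at (284,190). The red knob is at (282,237), the catch bar at (252,238), the cup at (251,307) and the jar at (288,306). I'll refine the case pose by colour.

Run:
```python
from h import *
for n in("top","scene"):
    im=cv2.imread(f"pics/{n}0.png");hsv=cv2.cvtColor(im,cv2.COLOR_BGR2HSV)
    roi=np.zeros(im.shape[:2],np.uint8)
    if n=="top": roi[178:288,235:325]=1
    else: roi[190:310,200:355]=1
    def seg(lo,hi): return cv2.inRange(hsv,lo,hi)*roi
    blue=seg((100,120,40),(125,255,255))
    pts=cv2.findNonZero(blue)
    hull=cv2.convexHull(pts)[:,0]
    W=np.array([ray(n,*p,.06)[:2] for p in hull.astype(float)],np.float32)
    r=cv2.minAreaRect(W);print(n,"lid",r)
    red=seg((0,150,60),(8,255,255))|seg((172,150,60),(180,255,255))
    yel=seg((20,130,90),(35,255,255))
    for nm,m,z in(("red",red,.11),("yel",yel,.088)):
        c,l,s,ce=cv2.connectedComponentsWithStats(m)
        for i in range(1,c):
            if s[i,4]>15:
                p=cv2.findNonZero((l==i).astype(np.uint8))[:,0]
                Wp=np.array([ray(n,*q,z)[:2] for q in p.astype(float)],np.float32)
                print(nm,s[i],ce[i].round(1),ray(n,*ce[i],z).round(4),cv2.minAreaRect(Wp))
im=cv2.imread("pics/top0.png")[150:330,200:360]
cv2.imwrite("pics/crop.png",cv2.resize(im,None,fx=3.3,fy=3.3,interpolation=cv2.INTER_CUBIC)[:600])
```

```text
top lid ((0.5371898412704468, 0.19223472476005554), (0.15597973763942719, 0.20681875944137573), 88.82708740234375)
red [278 234   9   5  44] [281.9 236. ] [0.5204 0.1875 0.11  ] ((0.5204916596412659, 0.18734210729599), (0.007849453017115593, 0.015633687376976013), 0.21766729652881622)
yel [297 205  16  15 222] [304.5 212.2] [0.5715 0.1423 0.088 ] ((0.5718369483947754, 0.14231863617897034), (0.030399950221180916, 0.028690047562122345), 89.55062866210938)
yel [245 214  15  47 551] [252.4 237.7] [0.5193 0.2471 0.088 ] ((0.5211032629013062, 0.24724149703979492), (0.0262569859623909, 0.09344159811735153), 88.65093231201172)
scene lid ((0.5303431749343872, 0.19581523537635803), (0.15719932317733765, 0.2106863260269165), 88.64620208740234)
red [279 218  11  18 158] [284.3 226.2] [0.5025 0.1978 0.11  ] ((0.5024702548980713, 0.19847890734672546), (0.01614365167915821, 0.04537133127450943), 58.87042999267578)
yel [280 212  21  10 112] [291.5 216.1] [0.5461 0.157  0.088 ] ((0.5452175140380859, 0.15985536575317383), (0.028637133538722992, 0.024928700178861618), 89.61449432373047)
yel [234 224  38  38 628] [252.5 242.7] [0.5145 0.2491 0.088 ] ((0.5174575448036194, 0.2487112432718277), (0.02753988839685917, 0.09799592196941376), 89.1431884765625)
yel [275 288  43  22 761] [295.6 300. ] [0.3721 0.2563 0.088 ] ((0.37489452958106995, 0.254469633102417), (0.05818481743335724, 0.041329409927129745), 60.57902526855469)
```

View pics/crop.png

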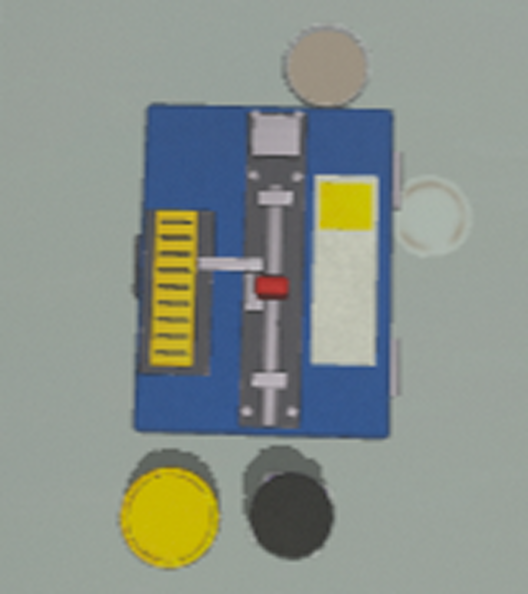

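servo_tool(series=[[0.1,-0.3,0,0,0,0.03,0.2],[0.15,-0.6,0,0,0,0.06,0.4],[0.25,-1,0,0,0,0.085,0.465],[0.25,-1,0,0,0,0.085,0.465],[0.25,-1,0,0,0,0.085,0.465],[0.25,-1,0,0,0,0.085,0.465]])

```text
time: 1.3
tool_pos: [0.2299, 0.498, 0.2318]
tcp_rot: [0.036, 3.141, 0.003]
wrist_force: [0.2, 0.8, 0.4]
width: 0.533
grip_force: 0.0
```

servo_tool(series=[[0.1,-0.3,0,0,0,0,0.465],[0.25,-0.6,0,0,0,0,0.465],[0.4,-0.95,0,0,0,0,0.465],[0.4,-0.95,0,0,0,0,0.465],[0.4,-0.95,0,0,0,0,0.465]])

```text
time: 1.8
tool_pos: [0.2905, 0.355, 0.2317]
tcp_rot: [0.038, 3.141, 0.002]
wrist_force: [0.1, 0.8, 0.5]
width: 0.536
grip_force: 0.0
```

servo_tool(series=[[0.3,-0.3,0,0,0,0,0.465],[0.6,-0.6,0,0,0,0,0.465],[0.9,-0.9,0,0,0,0,0.465],[0.9,-0.9,0,0,0,0,0.465],[0.9,-0.9,0,0,0,0,0.465]])

```text
time: 2.3
tool_pos: [0.4284, 0.219, 0.2316]
tcp_rot: [0.039, 3.139, -0.0]
wrist_force: [0.5, 0.6, 0.2]
width: 0.534
grip_force: 0.0
```

servo_tool(series=[[0.3,0,0,0,0,0,0.465],[0.43,0,-0.2,0,0,0,0.465],[0.43,0,-0.5,0,0,0,0.465],[0.43,0,-0.7,0,0,0,0.465],[0.43,0,-0.7,0,0,0,0.465],[0.43,0,-0.7,0,0,0,0.465]])

```text
time: 2.9
tool_pos: [0.4889, 0.2214, 0.1261]
tcp_rot: [-0.031, -3.14, -0.0]
wrist_force: [0.1, -0.5, 0.3]
width: 0.538
grip_force: 0.0
```

Run:
```python
from h import *
im=bot.read_camera("scene");cv2.imwrite("pics/s1.png",cv2.resize(im[150:310,170:370,::-1],None,fx=3.5,fy=3.5,interpolation=cv2.INTER_CUBIC))
s=bot.read_state();print(s["tool_pos"],s["wrist_force"],s["width"])
```

```text
[0.49007084 0.22156584 0.1276405 ] [-0.00850019 -0.03150317  0.17226022] 0.5326403408728498
```

View pics/s1.png

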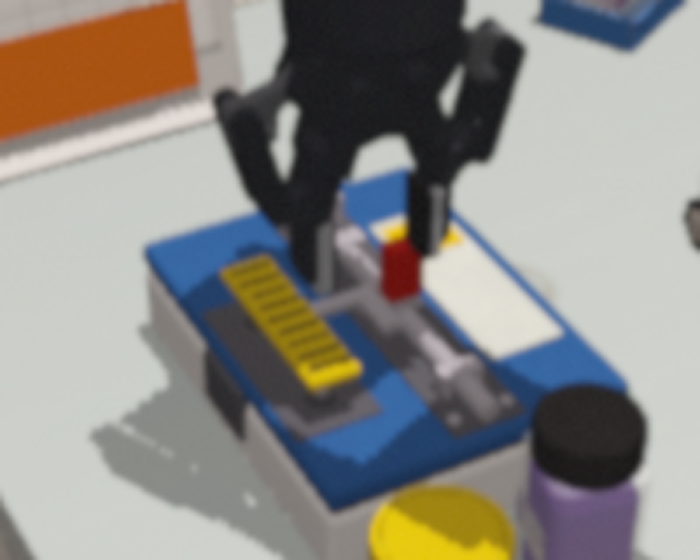

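The gripper straddles the bar and bolt line. The left tip is near crop (320,290) and the right tip near (430,250), above and behind the knob because of their height. I'll check these against the calibration.

Run:
```python
from h import *
c=np.array([.537,.1925]);ex=np.array([-.023,-1]);ey=np.array([1,-.023])
for u,v in((261.4,232.9),(292.9,220)):
  for z in (.128,.134):
    X=ray("scene",u,v,z)[:2];print(z,X.round(4),"case",((X-c)@ex).round(4),((X-c)@ey).round(4))
im=bot.read_camera("top");cv2.imwrite("pics/t1.png",cv2.resize(im[160:300,220:340,::-1],None,fx=4,fy=4,interpolation=cv2.INTER_CUBIC))
t=np.array([.4901,.2216]);print("tcp case",(t-c)@ex,(t-c)@ey)
for cx in (-.055,.005):
  X=c+cx*ex-.046*ey
  print((proj("top",[[*X,.13]])[0]-[220,160])*4,(proj("scene",[[*X,.13]])[0]-[170,150])*3.5)
```

```text
0.128 [0.4843 0.2491] case -0.0554 -0.054
0.134 [0.4775 0.2528] case -0.0589 -0.0609
0.128 [0.4892 0.1904] case 0.0031 -0.0477
0.134 [0.4823 0.1949] case -0.0011 -0.0547
tcp case -0.028021299999999985 -0.04756930000000005
[118.29574806 358.04164425] [312.2235077 276.3166362]
[244.70791212 361.53924004] [431.97335226 238.26400159]
```

View pics/t1.png

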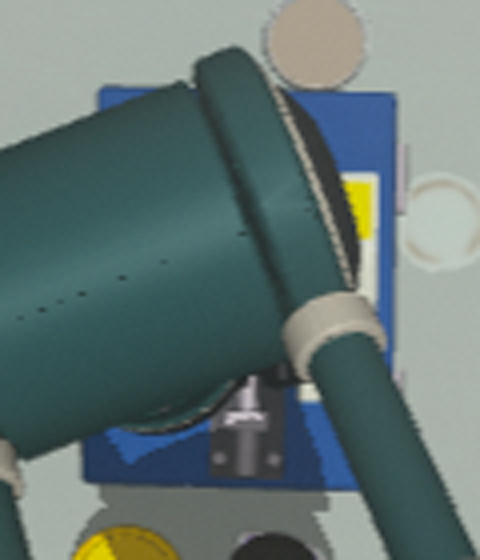

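The fingertips sit where planned, at case x −55 and +5 and y about −47. I'll descend onto the bar now.

servo_tool(series=[[0,-0.015,-0.1,0,0,0,0.465],[0,-0.015,-0.2,0,0,0,0.465],[0,-0.015,-0.23,0,0,0,0.465],[0,-0.015,-0.23,0,0,0,0.465],[0,-0.015,-0.23,0,0,0,0.465],[0,-0.015,-0.23,0,0,0,0.465]])

```text
time: 3.6
tool_pos: [0.4897, 0.2174, 0.0922]
tcp_rot: [0.035, 3.141, 0.0]
wrist_force: [-0.3, -0.5, -0.0]
width: 0.54
grip_force: 0.0
```

servo_tool(series=[[0,0,-0.013,0,0,0,0.465],[0,0,-0.026,0,0,0,0.465],[0,0,-0.026,0,0,0,0.465],[0,0,-0.026,0,0,0,0.465]])

```text
time: 4.0
tool_pos: [0.4892, 0.2173, 0.0879]
tcp_rot: [-0.034, -3.141, 0.0]
wrist_force: [-1.1, -0.6, -0.4]
width: 0.536
grip_force: 0.0
```

servo_tool(series=[[0,0,-0.013,0,0,0,0.465],[0,0,-0.013,0,0,0,0.465],[0,0,-0.013,0,0,0,0.465]])

```text
time: 4.3
tool_pos: [0.4892, 0.2173, 0.0859]
tcp_rot: [-0.034, -3.141, 0.0]
wrist_force: [0.3, -0.2, -0.7]
width: 0.533
grip_force: 0.0
```

servo_tool(series=[[0,0,-0.013,0,0,0,0.465],[0,0,-0.013,0,0,0,0.465],[0,0,-0.013,0,0,0,0.465]])

```text
time: 4.6
tool_pos: [0.4893, 0.2174, 0.0842]
tcp_rot: [0.034, 3.141, 0.0]
wrist_force: [-1.6, 0.3, 2.5]
width: 0.532
grip_force: 1.1
```

servo_tool(series=[[0,0,-0.013,0,0,0,0.465],[0,0,-0.013,0,0,0,0.465],[0,0,-0.013,0,0,0,0.465]])

```text
time: 4.9
tool_pos: [0.4894, 0.2174, 0.0822]
tcp_rot: [0.034, 3.141, 0.0]
wrist_force: [-0.8, -0.7, 2.9]
width: 0.531
grip_force: 1.6
```

servo_tool(series=[[0,0,-0.013,0,0,0,0.465],[0,0,-0.013,0,0,0,0.465],[0,0,-0.013,0,0,0,0.465]])

```text
time: 5.2
tool_pos: [0.4893, 0.2174, 0.0802]
tcp_rot: [0.034, 3.141, 0.0]
wrist_force: [-0.7, -0.3, 3.4]
width: 0.532
grip_force: 2.1
```

servo_tool(series=[[0,0,-0.013,0,0,0,0.465],[0,0,-0.013,0,0,0,0.465],[0,0,-0.013,0,0,0,0.465]])

```text
time: 5.5
tool_pos: [0.4894, 0.2174, 0.0782]
tcp_rot: [0.034, 3.141, 0.0]
wrist_force: [-0.7, 0.1, 5.1]
width: 0.534
grip_force: 2.5
```

servo_tool(series=[[0,0,-0.006,0,0,0,0.465],[0,0,-0.006,0,0,0,0.465],[0,0,-0.006,0,0,0,0.465]])

```text
time: 5.8
tool_pos: [0.4894, 0.2174, 0.0776]
tcp_rot: [0.034, 3.141, 0.0]
wrist_force: [-1.6, -0.8, 5.8]
width: 0.536
grip_force: 3.2
```

servo_tool(series=[[0,0,-0.004,0,0,0,0.465],[0,0,-0.004,0,0,0,0.465],[0,0,-0.004,0,0,0,0.465]])

```text
time: 6.1
tool_pos: [0.4894, 0.2174, 0.0775]
tcp_rot: [0.034, 3.141, 0.0]
wrist_force: [-3.1, -1.2, 9.5]
width: 0.533
grip_force: 4.8
```

Run:
```python
from h import *
im=bot.read_camera("scene");cv2.imwrite("pics/s2.png",cv2.resize(im[180:300,190:350,::-1],None,fx=4.5,fy=4.5,interpolation=cv2.INTER_CUBIC))
```

```text
(no output)
```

View pics/s2.png

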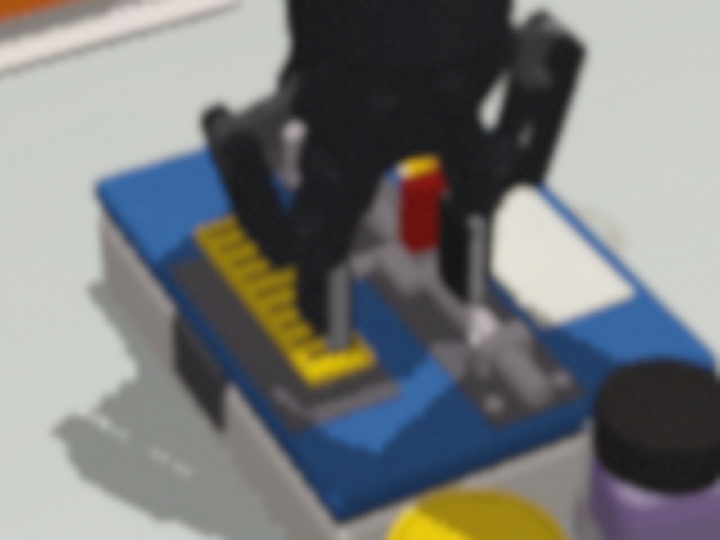

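The left tip holds the bar bottomed out at (340,345). The right tip is behind the knob and above the rod, at (478,300). I'll ease off slightly and push.

servo_tool(series=[[0,0,0.002,0,0,0,0.465],[0.025,0,0.002,0,0,0,0.465],[0.05,-0.001,0.002,0,0,0,0.465],[0.075,-0.002,0.002,0,0,0,0.465],[0.1,-0.002,0.002,0,0,0,0.465],[0.12,-0.003,0.002,0,0,0,0.465],[0.14,-0.003,0.002,0,0,0,0.465],[0.14,-0.003,0.002,0,0,0,0.465]])

```text
time: 6.95
tool_pos: [0.5078, 0.2171, 0.0775]
tcp_rot: [-0.034, -3.136, 0.0]
wrist_force: [-10.9, 0.4, 15.1]
width: 0.531
grip_force: 7.5
```

servo_tool(series=[[0,0,0.004,0,0,0,0.465],[0,0,0.004,0,0,0,0.465],[0,0,0.004,0,0,0,0.465]])

```text
time: 7.25
tool_pos: [0.5079, 0.2171, 0.0776]
tcp_rot: [-0.034, -3.137, 0.0]
wrist_force: [-7.9, 1.1, 11.1]
width: 0.536
grip_force: 5.8
```

Run:
```python
from h import *
im=bot.read_camera("scene");cv2.imwrite("pics/s3.png",cv2.resize(im[180:300,190:350,::-1],None,fx=4.5,fy=4.5,interpolation=cv2.INTER_CUBIC))
```

```text
(no output)
```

View pics/s3.png

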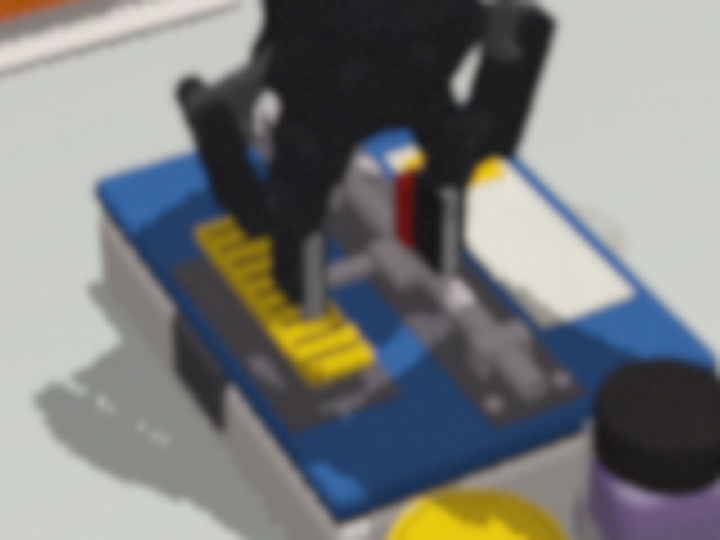

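The finger touches the knob at (410,215) and the knob has begun to move. The bar at (315,315) is still held down.

servo_tool(series=[[0.02,0,0.003,0,0,0,0.465],[0.04,-0.001,0.003,0,0,0,0.465],[0.06,-0.001,0.003,0,0,0,0.465],[0.08,-0.002,0.003,0,0,0,0.465],[0.1,-0.002,0.003,0,0,0,0.465],[0.1,-0.002,0.003,0,0,0,0.465]])

```text
time: 7.9
tool_pos: [0.5235, 0.2167, 0.0777]
tcp_rot: [-0.034, -3.137, 0.0]
wrist_force: [-4.9, 1.3, 7.3]
width: 0.533
grip_force: 4.1
```

servo_tool(series=[[0.02,0,0,0,0,0,0.465],[0.04,-0.001,0,0,0,0,0.465],[0.06,-0.001,0,0,0,0,0.465],[0.08,-0.002,0,0,0,0,0.465],[0.09,-0.002,0,0,0,0,0.465],[0.09,-0.002,0,0,0,0,0.465]])

```text
time: 8.5
tool_pos: [0.537, 0.2164, 0.0776]
tcp_rot: [-0.034, -3.138, 0.0]
wrist_force: [-5.8, 1.0, 6.4]
width: 0.537
grip_force: 3.9
```

servo_tool(series=[[0.01,0,0,0,0,0,0.465],[0.02,0,0,0,0,0,0.465],[0.02,0,0,0,0,0,0.465]])

```text
time: 8.8
tool_pos: [0.5391, 0.2163, 0.0776]
tcp_rot: [-0.035, -3.136, 0.001]
wrist_force: [-7.8, 1.1, 9.6]
width: 0.536
grip_force: 6.0
```

servo_tool(series=[[0.007,0,0.002,0,0,0,0.465],[0.014,0,0.002,0,0,0,0.465],[0.014,0,0.002,0,0,0,0.465]])

```text
time: 9.1
tool_pos: [0.5391, 0.2163, 0.0776]
tcp_rot: [-0.035, -3.131, 0.001]
wrist_force: [-13.8, 1.2, 12.6]
width: 0.54
grip_force: 8.4
```

The bolt is against its end stop: the TCP stalled at x = 0.539 while the force rose. I'll relax the push slightly and lift straight up.

servo_tool(series=[[-0.01,0,0,0,0,0,0.465],[-0.01,0,0.02,0,0,0,0.465],[-0.012,0,0.05,0,0,0,0.465],[-0.012,0,0.08,0,0,0,0.465],[-0.02,0,0.15,0,0,0,0.465],[-0.02,0,0.3,0,0,0,0.465],[-0.02,0,0.5,0,0,0,0.465],[-0.02,0,0.7,0,0,0,0.465],[-0.2,0,0.9,0,0,0,0.465],[-0.5,0,0.9,0,0,0,0.465],[-0.8,0,0.9,0,0,0,0.465],[-1,0,0.9,0,0,0,0.465],[-1,0,0.9,0,0,0,0.465]])

```text
time: 10.4
tool_pos: [0.3917, 0.216, 0.2142]
tcp_rot: [0.032, 3.139, 0.001]
wrist_force: [0.5, -0.3, 0.6]
width: 0.532
grip_force: 0.0
```

Run:
```python
from h import *
im=bot.read_camera("scene");a=cv2.resize(im[180:340,190:360,::-1],None,fx=3.5,fy=3.5,interpolation=cv2.INTER_CUBIC)
cv2.imwrite("pics/s4.png",a)
im=bot.read_camera("top");cv2.imwrite("pics/t4.png",cv2.resize(im[150:330,210:350,::-1],None,fx=3.3,fy=3.3,interpolation=cv2.INTER_CUBIC))
for n in("scene","top"):
    for m in bot.mark_of("bolt_knob",n)[:1]:
        X=ray(n,m["at"][1]*560,m["at"][0]*420,.11);print(n,m["score"],X)
```

```text
scene 0.66 [0.5644053  0.18635692 0.11      ]
top 0.61 [0.55582639 0.19439673 0.11      ]
```

View pics/s4.png

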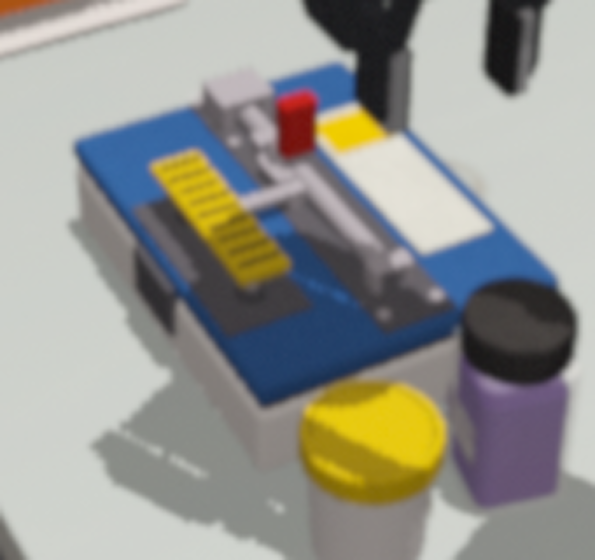

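View pics/t4.png

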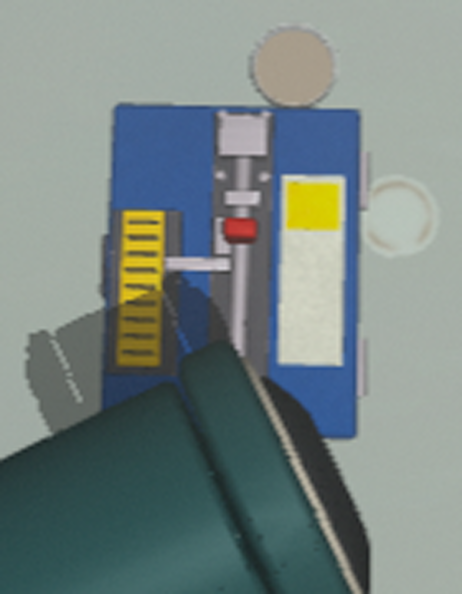

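The knob is home at (240,230) in the top crop, about 36 mm further on. The catch bar is up again, the cup, jar and dish haven't moved, and the robot touches nothing.

```bash
python3 -c "
from workcell import bot
print(bot.finish_job())"
```

```text
the job is handed in; nothing more can be done
None
```

The bolt is pushed home in the keeper, the catch has sprung up to lock it, and the job was handed in at about 10.6 s with the arm clear and the cup, dish and jar where they stood.

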